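# Cap the waste bottle with the cap that fits

## Task

The analyser's waste bottle, standing in its carrier, must be closed before it is carried away, but the three blue caps on the bench look alike and only one has the bottle's thread. Find by trying which one screws on (clockwise), screw it fully home, and lay the other two in the stainless tray. Leave the other things on the bench where they are.

Things in the scene. Friction and masses are not known exactly. Their poses are not given: they have to be found in the camera images.
- carrier: fixed grey bottle carrier, base 94 x 94 mm, origin under its centre, z up. It holds the white waste bottle (68 mm diameter, yellow band), which cannot turn, on its z axis. A wire bail is folded down on the +x side, reaching 55 mm from the axis, below z = 118 mm
- upright_left (a point): middle of the top of the carrier's +y upright, 130 mm above the table, 40 mm from the axis; another stands opposite at -y. Each 18 mm wide, 8 mm thick, inner face 36 mm from the axis. So fingers holding a cap on the neck have room only towards the carrier's +x and -x, and the cap must be let go and taken again after about a quarter turn
- mouth (a point): centre of the neck's rim, 124 mm above the table, axes as the carrier's. Coarse right-handed thread, crest 45 mm across, its core tapering in at the rim, 30 mm advance a turn. A cap set on it rests with its origin 0 to 12 mm below the rim. Home: origin 17 mm below the rim. A cap that does not fit binds or rides on the thread ends and stays less than 9 mm down; turned back, it lifts off
- collar (a point): centre of the collar at the foot of the neck's thread, 48 mm across, 24 mm below the rim; the bottle's shoulder widens from 29 mm below the rim. The cap that fits goes down 4.8 mm for each radian it is turned clockwise (seen from above), stays where it is let go (1 mm of play), and comes home after 1.2 to 3.6 rad
- steel_tray: fixed stainless instrument tray, 220 mm (its x) x 134 mm (its y), rim 20 mm high, walls 3 mm, origin under its centre, inner floor 3 mm above the table; empty at the start
- cap_1: one of three blue ribbed screw caps, outwardly the same: 56 mm diameter, 32 mm tall, lying mouth down. Origin at the centre of its open mouth, z up through its closed top (top face at z = 32 mm). Its skirt is 17 mm deep inside, with thread lugs at the mouth; which thread it has cannot be seen and does not follow from its number
- cap_2: one of three blue ribbed screw caps, outwardly the same: 56 mm diameter, 32 mm tall, lying mouth down. Origin at the centre of its open mouth, z up through its closed top (top face at z = 32 mm). Its skirt is 17 mm deep inside, with thread lugs at the mouth; which thread it has cannot be seen and does not follow from its number
- cap_3: one of three blue ribbed screw caps, outwardly the same: 56 mm diameter, 32 mm tall, lying mouth down. Origin at the centre of its open mouth, z up through its closed top (top face at z = 32 mm). Its skirt is 17 mm deep inside, with thread lugs at the mouth; which thread it has cannot be seen and does not follow from its number
- tip_box_blue: fixed blue box of pipette tips, 70 x 124 x 97 mm, long along its y, origin under its centre
- tube_rack_front: fixed white rack of test tubes, 98 x 209 mm, long along its y, tubes up to 110 mm above the table, origin under its centre
- small_white_bottle: loose bystander: small white bottle, 30 mm diameter, 52 mm tall, origin under its centre
- stain_bottle: loose bystander: small brown bottle with a red cap, 25 mm diameter, 60 mm tall, origin under its centre
- specimen_pot: loose bystander: clear pot with a red lid, 54 mm diameter, 64 mm tall, origin under its centre
- tape: loose bystander: roll of tape lying flat, 60 mm diameter, 18 mm tall, origin under its centre
- tweezers: loose bystander: tweezers lying flat along their y, 14 x 122 x 8 mm, origin under the centre
- pen: loose bystander: dark blue marker pen lying along its y, 16 x 136 x 14 mm, origin under the centre
There are look-alikes about, which are no part of the job. Leave any red or yellow look-alike of the cap_1 alone.

How it is judged:
By the outcome, as a careful person would: the job done as asked, in the order asked, and still so for the second after the job is handed in, with the robot touching nothing.
It also fails if it takes over 72 s, if anything falls off the work surface, if the arm or the gripper's body presses on something with over 40 N, if the wrist force passes 120 N, or if a joint passes its speed limit or range.

## Robot

A 6-joint arm with a two-finger parallel gripper is mounted at the origin on a cart in front of the work surface, level with it; the furniture and walls round the work are solid. World frame = base frame: x ahead of the robot, y to its left, z up, the work surface at z = 0. Lengths are in mm, angles in rad, forces in N, time in s.
With the tool pointing down it reaches from about 350 to 875 mm from the base axis. Payload 15.5 kg.
Tool frame: the origin (TCP) lies between the finger pads; the fingertips stand 11 mm ahead of it and the grasp point (between the pads) lies 8 mm behind it; z points along the fingers, y is the line along which they close (so a half turn about z gives the same grasp; the last joint's range is limited). The gripper opens to 85 mm and grips with 20 to 120 N. Pads are 22 mm wide; open, the fingers measure 114 mm over their backs; the gripper's body (76 mm by 85 mm) begins 54 mm behind the grasp point. The pads swing forward as they close: fully open they stand 13 mm farther back than shut.
Start: joints at [-1.401, 0.494, 1.345, -0, 1.302, -0.096], TCP at [164.177, -603.053, 221.977] pointing down, gripper open.
Joint ranges: [-2.91, 2.91], [-0.82, 2.16], [0.22, 2.67], [-1.22, 4.37], [0.12, 2.79], [-3.08, 3.08]. Speed limits (rad/s): [1.89, 1.89, 2.57, 3.01, 3.01, 3.01].

## Interface

Orientations are given as [roll, pitch, yaw] about the fixed x, y, z axes, in that order (R = Rz(yaw) Ry(pitch) Rx(roll)).
In Python, from station import observe, get_image, camera_info, finish_job gives the robot as it stands.
- The arm moves only by the shell command python3 -m crank 'ROWS'. ROWS is a JSON object of lists of equal length, an entry for each row: "slide": the shift along the tool's x, y, z in units of 500 mm (1.0 is 500 mm), a list of three; "turn": the turn about the tool's z in units of 2 pi rad (1.0 is 2 pi rad); "gripper": the closure, from -1 (fully open) to 1 (shut). A call has 1 to 12 rows; each row is the pose to reach, as a shift and turn from the pose commanded when the call began, along the tool's axes at that moment, turning the shorter way round; what a row does not reach only later rows make up. A row lasts 1/12 s, in which the tool goes at most 41.7 mm and 7.16 degrees, less where a joint would pass 70% of its speed; a pose out of reach is approached as far as the arm can. A call with a number of a shift or a turn outside -1 to 1 is refused whole. A call with a gripper value outside its range is refused whole. The fingers move at their own pace and stop on an object; the grip force is fixed at half the most. Time passes only in rows, so rows that repeat a pose let the fingers close. It gives the time, the measured TCP pose, the force, the opening and the grip force at its end, in the units of the state.
- observe(): the state, without advancing time (a new reading comes with each control period).
- get_image(name): name is "scene" or "side" or "wrist"; returns (picture, depth): 400x640x3 uint8, red, green, blue; 400x640 float32, mm along the optical axis (not along the pixel's ray), 0 where there is no reading.
- camera_info(name): a dict with "fx", "fy", "cx", "cy" (pixels), "k1" (the pictures are not rectified: a ray, as slopes to the right and down, at radius r is drawn at 1 + k1 r^2 times it, then the intrinsics apply), "world_to_cam" (4x4, takes a point from world to camera coordinates). Camera axes: x right, y up, looking along -z (the intrinsics and any distortion apply to the point x, -y, -z); pixel columns grow to the right and rows downward; lengths in mm; the calibration is good to about 2 mm. A picture is of the moment at which its call begins: read the wrist's pose just before it. camera_info takes no time and is no camera call; for the wrist camera it gives the pose at the moment of the call.
- finish_job(): hands the job in; it is judged then, once.
The state is a dict: "clock": time; "q": joint angles; "joint_velocities": joint speeds; "joint_efforts": joint torques, N m; "tcp_pos": TCP position; "tcp_rot": TCP orientation; "contact_force": force on the tool from outside, world axes, zero at the start; "torque": the same for the moment, N m; "gripper_width": opening from 0.0 (shut) to 1.0 (fully open); "gripper_force": force on a finger pad.
Only numpy, scipy, OpenCV 4.12 (cv2) and the standard library are available. Lean on these libraries where they do the work, as an engineer would, in place of code of your own. Each camera call takes 0.05 s, during which the arm holds its last target. There are 200 camera calls.

## Working session

There is one attempt and no reset: what is moved stays moved. The work goes in short steps, Python scripts to look and compute and a shell command to move; the robot and the scene stay as the last step left them, time stands still between calls to the robot, and variables do not carry over. Pictures are saved under pics/ and viewed, at most 10 in all, crops included, and the job is handed in when it is done.

```bash
ls; mkdir -p pics
cat > h.py <<'E'
import numpy as np, cv2
from station import observe, get_image, camera_info
def snap(name,save=None):
    info=camera_info(name); im,d=get_image(name)
    np.savez('/tmp/%s.npz'%name,im=im,d=d,**{k:np.array(v) for k,v in info.items()})
    if save: cv2.imwrite('pics/'+save,im[...,::-1])
    return im,d,info
def load(name): 
    z=np.load('/tmp/%s.npz'%name); return z['im'],z['d'],z
def ray(I,u,v):
    u=np.asarray(u,float);v=np.asarray(v,float)
    a=(u-I['cx'])/I['fx'];b=(v-I['cy'])/I['fy'];x,y=a.copy(),b.copy()
    for _ in range(10):
        s=1+I['k1']*(x*x+y*y);x,y=a/s,b/s
    return np.stack([x,-y,-np.ones_like(x)],-1)
def at_z(I,u,v,z):
    M=np.linalg.inv(np.array(I['world_to_cam']));r=ray(I,u,v)@M[:3,:3].T;c=M[:3,3]
    return c+r*((z-c[2])/r[...,2])[...,None]
def pts(I,d,u,v):
    M=np.linalg.inv(np.array(I['world_to_cam']));dd=d[np.asarray(v,int),np.asarray(u,int)]
    return (ray(I,u,v)*dd[...,None])@M[:3,:3].T+M[:3,3]
def cloud(I,d):
    v,u=np.mgrid[0:400,0:640];return pts(I,d,u,v)
E
python3 - <<'E'
from h import *
for n in('scene','side'):
    im,d,i=snap(n,n+'0.png');print(n,np.linalg.inv(np.array(i['world_to_cam'])).round(2).tolist(),i['fx'],i['k1'])
print(observe())
E
```

```text
pics
scene [[0.81, 0.45, -0.38, 192.29], [-0.59, 0.62, -0.52, -466.56], [0.0, 0.65, 0.76, 816.52], [0.0, 0.0, 0.0, 1.0]] 367.79484418316315 -0.07979069482489805
side [[-1.0, 0.05, -0.07, 445.46], [-0.08, -0.36, 0.93, 1235.72], [0.02, 0.93, 0.36, 587.97], [0.0, 0.0, 0.0, 1.0]] 499.2357555522253 -0.013654055709471516
{'clock': 0.1, 'q': array([-1.40049695e+00,  4.94104573e-01,  1.34603256e+00, -1.95408076e-06,
        1.30246407e+00, -9.54898570e-02]), 'joint_velocities': array([-1.85725999e-04, -3.15360048e-03, -2.58822619e-03,  2.06337011e-04,
       -5.66235634e-05, -2.10383509e-04]), 'joint_efforts': array([-9.92061869e-04, -8.83588314e+01, -3.84562433e+01, -3.49274533e-04,
        5.27239084e-03, -1.99549970e-05]), 'tcp_pos': array([ 164.12659361, -602.75292778,  221.48252079]), 'tcp_rot': array([-3.14058852e+00, -9.42846566e-05,  2.65789704e-01]), 'contact_force': array([-0.51464861,  0.03940808,  0.91592663]), 'torque': array([ 0.02008234, -0.0188052 ,  0.04121475]), 'gripper_force': 0.0, 'gripper_width': 0.9978183757311199}
```

View pics/scene0.png

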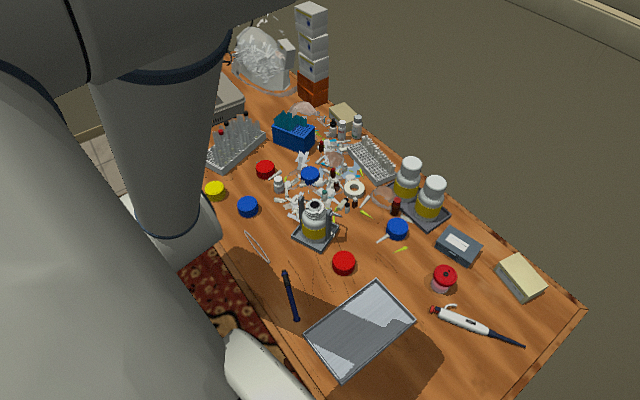

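View pics/side0.png

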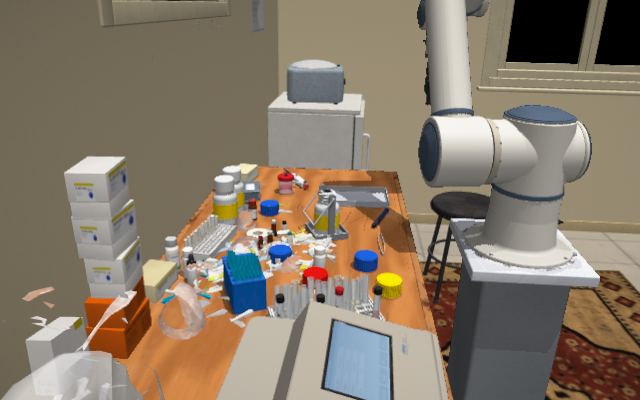

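The scene picture shows blue caps at (248,207), (311,175) and (397,229), the carrier and bottle at (315,220), and the tray at (359,330). The side picture agrees: caps at (366,261), (281,253) and (270,208), bottle at (327,215).

Run:
```python
from h import *
for n in('scene','side'):
    im,d,I=load(n);P=cloud(I,d);hsv=cv2.cvtColor(im,cv2.COLOR_RGB2HSV)
    m=(hsv[...,0]>100)&(hsv[...,0]<125)&(hsv[...,1]>150)&(P[...,2]>26)&(P[...,2]<40)&(d>0)&(P[...,0]<800)
    k,l,s,c=cv2.connectedComponentsWithStats(m.astype(np.uint8))
    for j in range(1,k):
        if s[j,4]>60:
            q=P[l==j];(cx,cy),r=cv2.minEnclosingCircle(q[:,:2].astype(np.float32));print(n,c[j].round(),s[j,4],q.mean(0).round(1),(round(cx,1),round(cy,1),round(r,1)))
im,d,I=load('scene')
# tray & carrier corner guesses
a=cv2.resize(im[190:270,270:370],None,fx=6,fy=6,interpolation=cv2.INTER_CUBIC)
cv2.imwrite('pics/crop1.png',a[...,::-1])
for t,u,v,z in[('trayL',304,333,20),('T',377,280,20),('R',415,320,20),('B',342,381,20)]:print(t,at_z(I,u,v,z).round(1))
# rough bottle axis from points near z 110-135
P=cloud(I,d);w=P[180:270,280:350];
for lo,hi in((121,127),(127,135),(98,102)):
    k=(w[...,2]>lo)&(w[...,2]<hi)&(abs(w[...,0]-500)<200); vs,us=np.nonzero(k);q=w[k];print(lo,len(q),q.mean(0).round(1),q.min(0).round(1),q.max(0).round(1))
```

```text
scene [294. 142.] 133 [647.6 302.1  32.8] (659.5, 323.9, 65.2)
scene [310. 173.] 213 [609.3 157.9  31.9] (610.1, 162.0, 30.3)
scene [247. 204.] 265 [402.9 164.4  31.9] (405.0, 165.4, 29.4)
scene [397. 227.] 289 [ 685.  -134.3   31.9] (687.0, -133.0, 27.8)
side [269. 203.] 111 [ 688.  -123.6   29.2] (687.7, -125.5, 30.4)
side [280. 250.] 203 [611.9 170.2  29.7] (610.3, 166.1, 30.3)
side [366. 256.] 217 [405.5 176.7  29.8] (406.2, 173.2, 28.9)
side [245. 296.] 242 [650.5 380.8  32.9] (662.1, 342.0, 62.1)
trayL [ 331.3 -217.4   20. ]
T [ 544.4 -215.    20. ]
R [ 547.1 -340.1   20. ]
B [ 337.2 -343.9   20. ]
121 157 [509.  -10.9 123.5] [485.4 -53.7 121. ] [530.8  36.7 126.9]
127 30 [510.7 -12.9 128.9] [485.8 -49.7 127. ] [530.8  31.1 131.2]
98 53 [501.8 -18.7 100.3] [486.3 -52.4  98. ] [530.7  25.8 101.9]
```

View pics/crop1.png

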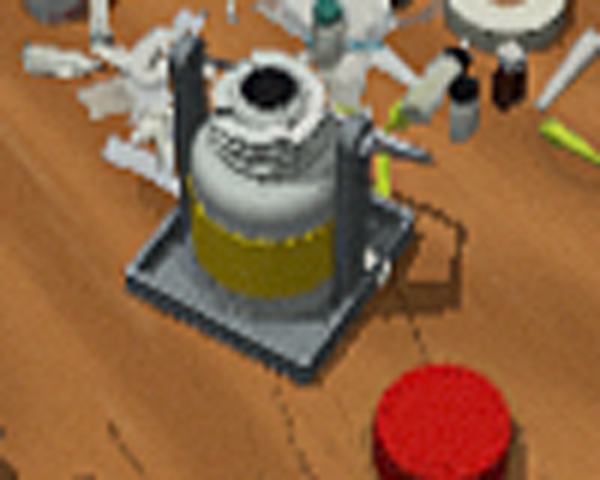

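The enlarged crop shows the upright tops at (301,197.5) and (328.7,210.8) and the mouth hole at (314.2,204.5); the bail is folded to the upper right.

Run:
```python
from h import *
im,d,I=load('scene')
L=at_z(I,301.2,197.5,130);R=at_z(I,328.7,210.8,130);M=at_z(I,314.2,204.7,124)
print(L.round(1),R.round(1),M.round(1),((L+R)/2).round(1),np.linalg.norm(L-R),np.arctan2(*(L-R)[[1,0]]))
# obstacles near cap B, cap A, cap C : heights within 80mm
for n in('scene','side'):
    im,d,I=load(n);P=cloud(I,d)
    for c in((407,169),(610,164),(687,-130)):
        r=np.hypot(P[...,0]-c[0],P[...,1]-c[1]);k=(r>34)&(r<75)&(P[...,2]>14)&(d>0)&(P[...,2]<200)
        q=P[k];a=np.degrees(np.arctan2(q[:,1]-c[1],q[:,0]-c[0]))//15*15
        print(n,c,[(int(x),int((a==x).sum()),int(q[a==x,2].max()),int(r[k][a==x].min())) for x in np.unique(a)])
i=camera_info('wrist');M=np.linalg.inv(np.array(i['world_to_cam']));print(M.round(2),i['fx'],i['cx'],i['cy'],observe()['tcp_pos'])
```

```text
[494.1  25.3 130. ] [523.6 -46.9 130. ] [509.4  -7.7 124. ] [508.9 -10.8 130. ] 77.97644647982216 1.959775383165086
scene (407, 169) [(-30, 1, 15, 74)]
scene (610, 164) [(-105, 7, 16, 36), (-90, 6, 31, 34), (-75, 9, 34, 35), (-60, 9, 23, 34), (-45, 42, 46, 60), (-30, 25, 54, 61), (-15, 15, 54, 55), (0, 5, 54, 72), (60, 9, 17, 42), (75, 7, 23, 34), (90, 1, 20, 35), (105, 5, 21, 35), (120, 9, 26, 35), (135, 19, 29, 34), (150, 9, 29, 36), (165, 8, 29, 34)]
scene (687, -130) [(-180, 1, 14, 38), (-45, 1, 15, 73), (-30, 5, 15, 64), (-15, 3, 15, 61), (0, 5, 15, 47), (15, 5, 23, 46), (30, 36, 61, 51), (45, 98, 62, 51), (60, 3, 41, 60)]
side (407, 169) [(-15, 3, 20, 73)]
side (610, 164) [(-75, 5, 36, 49), (-60, 3, 18, 56), (-45, 36, 42, 44), (-30, 42, 49, 59), (-15, 13, 51, 53), (0, 5, 51, 70), (30, 8, 21, 34), (45, 1, 14, 35), (60, 4, 15, 34), (75, 13, 21, 34), (90, 4, 22, 34), (105, 29, 23, 37), (120, 54, 26, 34), (135, 32, 27, 37), (150, 2, 27, 51)]
side (687, -130) [(30, 3, 57, 64), (45, 55, 59, 34), (60, 18, 58, 34), (105, 1, 29, 34)]
[[ 2.6000e-01  9.2000e-01  2.9000e-01  2.4036e+02]
 [-9.6000e-01  2.5000e-01  8.0000e-02 -5.8315e+02]
 [-0.0000e+00 -3.1000e-01  9.5000e-01  3.7308e+02]
 [ 0.0000e+00  0.0000e+00  0.0000e+00  1.0000e+00]] 343.73434132664204 322.99452116211194 200.39522403182127 [ 164.12659361 -602.75292778  221.48252079]
```

```bash
cat >> h.py <<'E'
from scipy.spatial.transform import Rotation as Ro
def plan(*T):
    o=observe();R=Ro.from_euler('xyz',o['tcp_rot']).as_matrix();p=o['tcp_pos'];yaw=o['tcp_rot'][2]
    print('t',o['clock'],'p',p.round(1),'yaw',round(yaw,3),'F',o['contact_force'].round(1),'Tz',o['torque'].round(2),'w',round(o['gripper_width'],3),'gf',o['gripper_force'],'q1,6',o['q'][[0,5]].round(2))
    for x,y,z,w in T:
        dt=-(w-yaw); dt=(dt+np.pi)%(2*np.pi)-np.pi
        dp=np.array([x,y,z])-p
        print((x,y,z,w),'slide',(R.T@dp/500).round(4).tolist(),'turn',round(dt/2/np.pi,4),'rows',round(np.linalg.norm(dp)/41.7,1),round(abs(np.degrees(dt))/7.16,1))
E
python3 -c "
from h import *
plan((509,-10,270,2.71),(509,-10,270,2.0))"
```

```text
t 0.1 p [ 164.1 -602.8  221.5] yaw 0.266 F [-0.5  0.   0.9] Tz [ 0.02 -0.02  0.04] w 0.998 gf 0.0 q1,6 [-1.4 -0.1]
(509, -10, 270, 2.71) slide [0.9769, -0.9628, -0.096] turn -0.389 rows 16.5 19.6
(509, -10, 270, 2.0) slide [0.9769, -0.9628, -0.096] turn -0.276 rows 16.5 13.9
```

```bash
python3 -m crank '{"slide":[[0.977,-0.963,-0.096],[0.977,-0.963,-0.096],[0.977,-0.963,-0.096],[0.977,-0.963,-0.096],[0.977,-0.963,-0.096],[0.977,-0.963,-0.096],[0.977,-0.963,-0.096],[0.977,-0.963,-0.096],[0.977,-0.963,-0.096],[0.977,-0.963,-0.096],[0.977,-0.963,-0.096],[0.977,-0.963,-0.096]],"turn":[-0.389,-0.389,-0.389,-0.389,-0.389,-0.389,-0.389,-0.389,-0.389,-0.389,-0.389,-0.389],"gripper":[-1,-1,-1,-1,-1,-1,-1,-1,-1,-1,-1,-1]}'; python3 -c "
from h import *
plan((509,-10,270,2.71))"
```

```text
clock: 1.1
tcp_pos: [415.4, -169.9, 257.0]
tcp_rot: [-3.142, -0.0, 1.772]
contact_force: [1.4, -1.4, -0.7]
gripper_width: 1.0
gripper_force: 0.0
t 1.1 p [ 415.4 -169.9  257. ] yaw 1.772 F [ 1.4 -1.4 -0.7] Tz [-0.02 -0.02  0.02] w 1.0 gf 0.0 q1,6 [-0.52 -0.72]
(509, -10, 270, 2.71) slide [0.276, 0.2473, -0.0259] turn -0.1493 rows 4.5 7.5
```

```bash
python3 -m crank '{"slide":[[0.22,0.21,-0.02],[0.22,0.21,-0.02],[0.22,0.21,-0.02],[0.22,0.21,-0.02],[0.22,0.21,-0.02],[0.22,0.21,-0.02],[0.22,0.21,-0.02],[0.22,0.21,-0.02],[0.22,0.21,-0.02]],"turn":[-0.13,-0.13,-0.13,-0.13,-0.13,-0.13,-0.13,-0.13,-0.13],"gripper":[-1,-1,-1,-1,-1,-1,-1,-1,-1]}'; python3 -c "
from h import *
snap('wrist','w1.png')
plan((509,-10,270,2.71))"
```

```text
clock: 1.85
tcp_pos: [496.5, -43.6, 266.7]
tcp_rot: [-3.141, -0.0, 2.58]
contact_force: [-0.1, -0.7, -0.3]
gripper_width: 1.005
gripper_force: 0.0
t 1.9 p [496.5 -43.7 266.8] yaw 2.579 F [-0.4  0.1  0.1] Tz [0.03 0.02 0.  ] w 1.001 gf 0.0 q1,6 [-0.21 -1.22]
(509, -10, 270, 2.71) slide [0.0148, 0.0703, -0.0065] turn -0.0208 rows 0.9 1.0
```

View pics/w1.png

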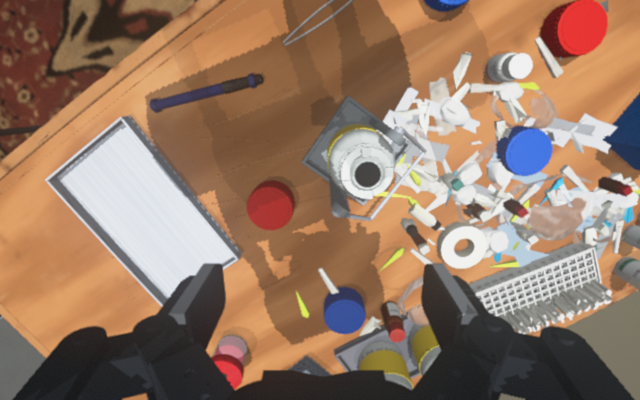

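The wrist picture shows the mouth at (368,176), tray at left, caps at (344,310) (far one), (525,150) (in the litter) and (445,0) (near one), stain bottle at (392,320), small white bottle at (512,67).

Run:
```python
from h import *
im,d,I=load('wrist');P=cloud(I,d)
k=(d>0)&(P[...,2]>126)&(P[...,2]<136)&(np.hypot(P[...,0]-509,P[...,1]+10)<70)
n,l,s,c=cv2.connectedComponentsWithStats(k.astype(np.uint8))
for j in range(1,n):
    if s[j,4]>15: print(c[j].round(),s[j,4],P[l==j].mean(0).round(1))
print('mouth',at_z(I,368,176,124).round(1))
k=(d>0)&(abs(P[...,2]-123)<2.5)&(np.hypot(P[...,0]-509,P[...,1]+10)<32);q=P[k];print(len(q),cv2.minEnclosingCircle(q[:,:2].astype(np.float32)))
print('C',at_z(I,344,309,32).round(1),'B',at_z(I,525,150,32).round(1))
hsv=cv2.cvtColor(im,cv2.COLOR_RGB2HSV)
m=(hsv[...,0]>100)&(hsv[...,0]<125)&(hsv[...,1]>150)&(abs(P[...,2]-31)<4)&(d>0)
n,l,s,c=cv2.connectedComponentsWithStats(m.astype(np.uint8))
for j in range(1,n):
    if s[j,4]>150:
        q=P[l==j];print(c[j].round(),q.mean(0).round(1),cv2.minEnclosingCircle(q[:,:2].astype(np.float32)))
for c in((610,165),(687,-130)):
        r=np.hypot(P[...,0]-c[0],P[...,1]-c[1]);k=(r>34)&(r<75)&(P[...,2]>12)&(d>0)&(P[...,2]<80)
        q=P[k];a=np.degrees(np.arctan2(q[:,1]-c[1],q[:,0]-c[0]))//15*15
        print(c,[(int(x),int((a==x).sum()),int(q[a==x,2].max()),int(r[k][a==x].min())) for x in np.unique(a)])
a=cv2.resize(im[115:235,270:450],None,fx=4.4,fy=4.4,interpolation=cv2.INTER_CUBIC);cv2.imwrite('pics/w1c.png',a[...,::-1])
plan((687,-130,100,2.71),(687,-130,20,2.71))
```

```text
[396. 137.] 154 [495.4  29.4 128.5]
[340. 210.] 137 [525.5 -44.5 128.5]
mouth [513.   -7.5 124. ]
1155 ((510.88726806640625, -7.835158824920654), 23.26642417907715)
C [ 678.3 -125.4   32. ] B [607.7 159.4  32. ]
[629. 131.] [652.8 275.2  30.8] ((652.383544921875, 276.2687683105469), 17.400760650634766)
[528. 152.] [611.4 161.5  32.2] ((612.0138549804688, 162.28692626953125), 27.429283142089844)
[344. 316.] [ 688.1 -130.5   32.2] ((688.8197631835938, -130.8068389892578), 26.24512481689453)
(610, 165) [(-150, 2, 13, 74), (-105, 60, 17, 34), (-90, 89, 35, 34), (-75, 121, 37, 34), (-60, 128, 23, 34), (-45, 310, 47, 34), (-30, 155, 53, 56), (-15, 165, 54, 52), (0, 45, 55, 70), (15, 6, 22, 35), (45, 3, 17, 47), (60, 152, 17, 34), (75, 95, 18, 34), (90, 38, 16, 34), (105, 80, 24, 34), (120, 136, 27, 34), (135, 189, 30, 34), (150, 201, 30, 34), (165, 82, 28, 34)]
(687, -130) [(-45, 1, 13, 73), (-30, 31, 16, 66), (-15, 36, 14, 63), (0, 51, 15, 49), (15, 73, 25, 47), (30, 57, 60, 47), (45, 523, 61, 53), (60, 42, 39, 59), (165, 1, 12, 37)]
t 1.9 p [496.5 -43.7 266.8] yaw 2.579 F [-0.4  0.1  0.1] Tz [0.03 0.02 0.  ] w 1.001 gf 0.0 q1,6 [-0.21 -1.22]
(687, -130, 100, 2.71) slide [-0.4145, 0.057, 0.3334] turn -0.0208 rows 6.4 1.0
(687, -130, 20, 2.71) slide [-0.4145, 0.057, 0.4934] turn -0.0208 rows 7.8 1.0
```

View pics/w1c.png

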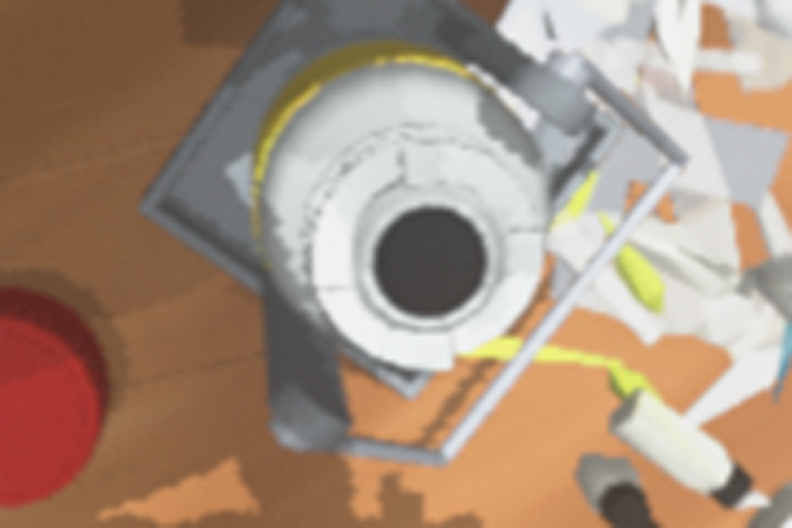

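The crop confirms the carrier yaw (bail on the far right side) and the mouth centre at crop (430,262).

Run:
```python
from h import *
for n in('wrist','scene','side'):
    im,d,I=load(n);P=cloud(I,d);r=np.hypot(P[...,0]-688.5,P[...,1]+130.5)
    k=(d>0)&(P[...,2]>70)&(P[...,2]<260)&(r<130);k[300:]&=(n!='wrist') or True
    q=P[k];rr=r[k]
    if len(q): o=rr.argsort()[:5];print(n,len(q),q[o].round(),rr[o].round(),q[:,2].max())
plan((688.5,-130.5,110,3.3),(688.5,-130.5,19,3.3))
```

```text
wrist 358 [[ 768. -120.   77.]
 [ 769. -121.   71.]
 [ 769. -121.   72.]
 [ 770. -120.   74.]
 [ 770. -119.   77.]] [80. 81. 81. 82. 82.] 82.87431188032252
scene 1126 [[ 764. -127.   78.]
 [ 764. -136.   73.]
 [ 765. -133.   82.]
 [ 764. -138.   76.]
 [ 765. -130.   80.]] [76. 76. 76. 76. 76.] 138.29036810529942
side 353 [[ 767. -135.   73.]
 [ 767. -121.   75.]
 [ 768. -137.   76.]
 [ 768. -123.   78.]
 [ 768. -125.   71.]] [79. 79. 79. 80. 80.] 134.55753815380848
t 1.9 p [496.5 -43.7 266.8] yaw 2.579 F [-0.4  0.1  0.1] Tz [0.03 0.02 0.  ] w 1.001 gf 0.0 q1,6 [-0.21 -1.22]
(688.5, -130.5, 110, 3.3) slide [-0.4175, 0.0577, 0.3134] turn -0.1147 rows 6.3 5.8
(688.5, -130.5, 19, 3.3) slide [-0.4176, 0.0577, 0.4954] turn -0.1147 rows 7.8 5.8
```

```bash
python3 -m crank '{"slide":[[-0.418,0.058,0.313],[-0.418,0.058,0.313],[-0.418,0.058,0.313],[-0.418,0.058,0.313],[-0.418,0.058,0.313],[-0.418,0.058,0.313],[-0.418,0.058,0.313],[-0.418,0.058,0.4],[-0.418,0.058,0.46],[-0.418,0.058,0.494],[-0.418,0.058,0.494],[-0.418,0.058,0.494]],"turn":[-0.115,-0.115,-0.115,-0.115,-0.115,-0.115,-0.115,-0.115,-0.115,-0.115,-0.115,-0.115],"gripper":[-1,-1,-1,-1,-1,-1,-1,-1,-1,-1,-1,1]}'; python3 -m crank '{"slide":[[0,0,0],[0,0,0],[0,0,0],[0,0,0],[0,0,0],[0,0,0]],"turn":[0,0,0,0,0,0],"gripper":[1,1,1,1,1,1]}';  python3 -c "
from h import *
plan((688.5,-130.5,230,3.3),(510.8,-7.8,230,2.71))"
```

```text
clock: 2.9
tcp_pos: [688.7, -129.9, 19.8]
tcp_rot: [3.141, -0.001, -2.98]
contact_force: [-0.2, 0.3, 0.1]
gripper_width: 0.884
gripper_force: 0.0
clock: 3.4
tcp_pos: [691.1, -130.2, 22.7]
tcp_rot: [-3.14, 0.004, -2.978]
contact_force: [0.5, 0.4, 14.5]
gripper_width: 0.009
gripper_force: 7.7
t 3.4 p [ 691.1 -130.2   22.7] yaw -2.978 F [ 0.5  0.4 14.5] Tz [-0.14 -0.13 -0.05] w 0.009 gf 7.680713944137096 q1,6 [-0.27 -2.01]
(688.5, -130.5, 230, 3.3) slide [0.0035, -0.0005, -0.4145] turn 0.0008 rows 5.0 0.0
(510.8, -7.8, 230, 2.71) slide [0.3142, 0.2994, -0.4165] turn 0.0947 rows 7.2 4.8
```

```bash
python3 -m crank '{"slide":[[0,0,-0.08],[0,0,-0.16],[0,0,-0.24],[0,0,-0.3],[0,0,-0.3]],"turn":[0,0,0,0,0],"gripper":[1,-1,-1,-1,-1]}';  python3 -c "
from h import *
snap('wrist','w2.png')
plan()"
```

```text
clock: 3.82
tcp_pos: [692.4, -130.7, 178.4]
tcp_rot: [-3.137, 0.01, -2.978]
contact_force: [-0.4, -0.6, 1.0]
gripper_width: 0.565
gripper_force: 0.0
t 3.8667 p [ 691.3 -130.4  175.1] yaw -2.978 F [ 0.9  0.2 -0.1] Tz [ 0.   -0.04  0.01] w 0.65 gf 0.0 q1,6 [-0.27 -2.01]
```

View pics/w2.png

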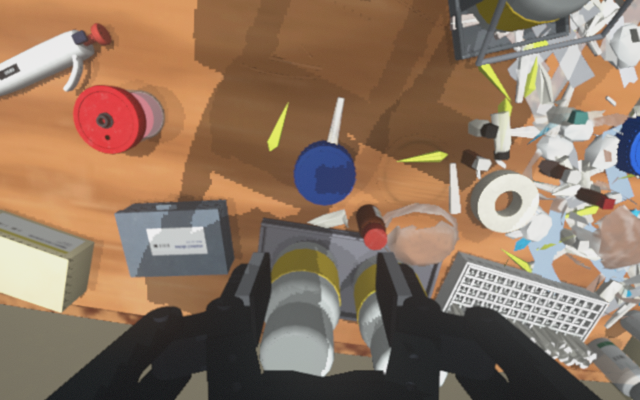

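The picture shows the cap still upright at (325,172), towards the robot from the fingers; the stain bottle at (372,228) stands. I measure both.

```bash
cat >> h.py <<'E'
def caps(n):
    im,d,I=load(n);P=cloud(I,d);hsv=cv2.cvtColor(im,cv2.COLOR_RGB2HSV)
    m=(hsv[...,0]>100)&(hsv[...,0]<125)&(hsv[...,1]>130)&(P[...,2]>22)&(P[...,2]<45)&(d>0)
    k,l,s,c=cv2.connectedComponentsWithStats(m.astype(np.uint8))
    for j in range(1,k):
        if s[j,4]>150:
            q=P[l==j];print(n,c[j].round(),s[j,4],q.mean(0).round(1),q[:,2].min().round(),q[:,2].max().round(),cv2.minEnclosingCircle(q[:,:2].astype(np.float32)))
E
python3 - <<'E'
from h import *
caps('wrist')
im,d,I=load('wrist')
print(at_z(I,325,172,32),at_z(I,374,238,60))
# project known points
W=np.array(I['world_to_cam']);p=W@np.array([688.5,-130.5,32,1]);print('expected px',I['fx']*p[0]/-p[2]+I['cx'],I['fy']*-p[1]/-p[2]+I['cy'])
snap('scene');snap('side');caps('scene');caps('side');plan()
E
```

```text
wrist [632. 150.] 676 [619.7 139.7  29. ] 22.0 34.0 ((616.8319091796875, 148.134033203125), 23.5865478515625)
wrist [324. 174.] 2764 [ 687.7 -132.3   32.1] 24.0 35.0 ((688.5609130859375, -131.67547607421875), 27.229637145996094)
[ 685.63942302 -131.72410492   32.        ] [729.2130365  -81.85243756  60.        ]
expected px 325.826863887123 175.3043136358914
scene [294. 142.] 224 [647.9 301.3  33.8] 22.0 45.0 ((661.3406982421875, 324.54833984375), 67.20851135253906)
scene [310. 174.] 230 [608.8 156.8  31.4] 22.0 37.0 ((611.261474609375, 158.85342407226562), 27.995529174804688)
scene [247. 204.] 279 [402.4 163.4  31.5] 22.0 38.0 ((403.0309753417969, 165.8401641845703), 28.68133544921875)
scene [397. 227.] 308 [ 684.1 -134.5   31.3] 22.0 36.0 ((685.690673828125, -132.4044647216797), 28.000879287719727)
side [280. 251.] 238 [611.4 172.4  29. ] 22.0 33.0 ((610.8085327148438, 168.1024627685547), 30.20026397705078)
side [366. 257.] 259 [405.4 178.3  28.9] 22.0 33.0 ((403.9465637207031, 173.01087951660156), 30.3262882232666)
side [245. 295.] 395 [650.4 381.3  33.7] 22.0 45.0 ((662.833740234375, 341.0259704589844), 62.616180419921875)
t 3.9667 p [ 689.1 -129.9  170.5] yaw -2.978 F [ 0.4 -0.3 -0.2] Tz [ 0.   -0.06  0.01] w 0.814 gf 0.0 q1,6 [-0.27 -2.01]
```

Run:
```python
from h import *
snap('wrist','w3.png');o=observe();im,d,I=load('wrist');P=cloud(I,d)
R=Ro.from_euler('xyz',o['tcp_rot']).as_matrix();T=(P-o['tcp_pos'])@R
k=(d>0)&(np.abs(T[...,0])<25)&(np.abs(T[...,1])<70)&(T[...,2]<40)&(T[...,2]>-80)
for s in(1,-1):
    kk=k&(T[...,1]*s>0);q=T[kk];print(len(q));
    for z in range(-60,30,5):
        m=(q[:,2]>=z)&(q[:,2]<z+5)
        if m.any():print(z,m.sum(),q[m].min(0).round(1),q[m].max(0).round(1))
print(o['tcp_pos'],o['tcp_rot'],o['gripper_width'])
```

```text
9807
-60 373 [ -1.9  33.4 -60. ] [ 11.9  53.3 -55. ]
-55 407 [-10.9  33.4 -55. ] [ 11.   46.6 -50. ]
-50 465 [-11.5  33.5 -50. ] [ 11.1  47.9 -45. ]
-45 435 [-12.5  33.5 -45. ] [ 11.1  47.5 -40. ]
-40 371 [-12.2  33.5 -40. ] [ 10.8  47.5 -35. ]
-35 353 [-12.9  33.5 -35. ] [ 11.1  47.6 -30. ]
-30 303 [-11.9  33.5 -29.9] [ 10.5  47.8 -25. ]
-25 193 [-11.9  33.4 -25. ] [ 10.5  45.3 -20.1]
-20 48 [ -9.9  33.6 -20. ] [  8.1  34.2 -17.2]
9782
-60 368 [ -2.2 -54.  -60. ] [ 11.7 -35.5 -55. ]
-55 403 [-11.5 -49.  -55. ] [ 10.9 -35.6 -50. ]
-50 466 [-12.  -49.8 -50. ] [ 10.9 -35.7 -45. ]
-45 438 [-12.8 -50.2 -45. ] [ 11.1 -35.7 -40. ]
-40 362 [-12.4 -49.7 -40. ] [ 11.  -35.6 -35. ]
-35 357 [-11.8 -50.1 -35. ] [ 10.8 -35.6 -30. ]
-30 303 [-12.3 -50.1 -30. ] [ 10.6 -35.7 -25. ]
-25 191 [-12.3 -48.5 -25. ] [ 10.3 -35.8 -20. ]
-20 45 [-10.8 -36.3 -20. ] [  8.  -35.8 -17.7]
[ 688.67989399 -129.71046834  169.42378121] [ 3.14117870e+00 -8.25607790e-04 -2.97812863e+00] 0.8982088998155346
```

The fingers seen by the wrist camera end about 17 mm behind the reported TCP (not 11 mm ahead), so I closed above the cap. I'll go about 20 mm lower everywhere.

```bash
python3 -m crank '{"slide":[[0,0.001,0.08],[0,0.001,0.16],[0,0.001,0.24],[0,0.001,0.3],[0,0.001,0.343],[0,0.001,0.343],[0,0.001,0.343],[0,0.001,0.343],[0,0.001,0.343],[0,0.001,0.343],[0,0.001,0.343]],"turn":[0,0,0,0,0,0,0,0,0,0,0],"gripper":[-1,-1,-1,-1,-1,-1,1,1,1,1,1]}';  python3 -c "
from h import *
plan((688.5,-130.5,170,3.3),(510.8,-7.8,170,2.71),(510.8,-7.8,127,2.71))"
```

```text
clock: 4.93
tcp_pos: [690.3, -129.7, 0.5]
tcp_rot: [-3.14, 0.003, -2.978]
contact_force: [-1.5, 0.4, 8.9]
gripper_width: 0.634
gripper_force: 63.4
t 4.9333 p [ 6.903e+02 -1.297e+02  5.000e-01] yaw -2.978 F [-1.5  0.4  8.9] Tz [0.15 0.17 0.04] w 0.634 gf 63.43514122534543 q1,6 [-0.27 -2.01]
(688.5, -130.5, 170, 3.3) slide [0.0029, -0.0014, -0.3389] turn 0.0008 rows 4.1 0.0
(510.8, -7.8, 170, 2.71) slide [0.3136, 0.2986, -0.3402] turn 0.0947 rows 6.6 4.8
(510.8, -7.8, 127, 2.71) slide [0.3138, 0.2987, -0.2542] turn 0.0947 rows 6.0 4.8
```

```bash
python3 -m crank '{"slide":[[0,0,-0.08],[0,0,-0.16],[0,0,-0.24],[0,0,-0.32],[0.31,0.299,-0.345],[0.31,0.299,-0.345],[0.31,0.299,-0.345],[0.31,0.299,-0.345],[0.31,0.299,-0.345],[0.31,0.299,-0.345],[0.31,0.299,-0.345],[0.31,0.299,-0.345]],"turn":[0,0,0,0,0.095,0.095,0.095,0.095,0.095,0.095,0.095,0.095],"gripper":[1,1,1,1,1,1,1,1,1,1,1,1]}';  python3 -c "
from h import *
plan((510.8,-7.8,128,2.71),(510.8,-7.8,112,2.71))
snap('scene')
im,d,I=load('scene');P=cloud(I,d);hsv=cv2.cvtColor(im,cv2.COLOR_RGB2HSV)
m=(hsv[...,0]>100)&(hsv[...,0]<125)&(hsv[...,1]>130)&(P[...,2]>120)&(P[...,2]<230)&(d>0)
q=P[m];print(len(q),q.mean(0),q[:,:].min(0),q.max(0))
"
```

```text
clock: 5.93
tcp_pos: [512.4, -7.0, 172.1]
tcp_rot: [3.141, 0.002, 2.71]
contact_force: [0.8, -1.3, -0.1]
gripper_width: 0.632
gripper_force: 63.3
t 5.9333 p [512.4  -7.  172.1] yaw 2.71 F [ 0.8 -1.3 -0.1] Tz [-0.03 -0.01 -0.03] w 0.632 gf 63.29922999255359 q1,6 [-0.13 -1.27]
(510.8, -7.8, 128, 2.71) slide [0.0026, -0.0028, 0.0883] turn -0.0001 rows 1.1 0.0
(510.8, -7.8, 112, 2.71) slide [0.0026, -0.0029, 0.1203] turn -0.0001 rows 1.4 0.0
257 [425.26397367 -22.45645682 195.73733645] [ -77.22502994 -120.55288669  124.0170868 ] [524.99109491  19.57958615 227.32377084]
```

```bash
python3 -m crank '{"slide":[[0.0026,-0.0028,0.06],[0.0026,-0.0028,0.094],[0.0026,-0.0028,0.1],[0.0026,-0.0028,0.1]],"turn":[0,0,0,0],"gripper":[1,1,1,1]}'; python3 -m crank '{"slide":[[0,0,0.005],[0,0,0.01],[0,0,0.01]],"turn":[0,0,0],"gripper":[1,1,1]}';  python3 -c "
from h import *
plan((510.8,-7.8,112,2.71))
"
```

```text
clock: 6.32
tcp_pos: [510.7, -8.3, 120.3]
tcp_rot: [-3.141, -0.001, 2.708]
contact_force: [0.1, 1.2, -2.0]
gripper_width: 0.636
gripper_force: 64.1
clock: 6.57
tcp_pos: [511.6, -8.4, 118.3]
tcp_rot: [3.141, 0.004, 2.708]
contact_force: [-5.5, -2.6, 29.4]
gripper_width: 0.634
gripper_force: 67.2
t 6.5667 p [511.6  -8.4 118.3] yaw 2.708 F [-5.5 -2.6 29.4] Tz [-0.24  1.19 -0.04] w 0.634 gf 67.20235346350819 q1,6 [-0.13 -1.27]
(510.8, -7.8, 112, 2.71) slide [0.002, 0.0005, 0.0125] turn -0.0002 rows 0.2 0.0
```

```bash
python3 -m crank '{"slide":[[0,0,0],[0,0,0],[0,0,0.001],[0,0,0.002],[0,0,0.003],[0,0,0.004],[0,0,0.005],[0,0,0.005]],"turn":[0.0199,0.0398,0.0597,0.0796,0.0995,0.119,0.119,0.119],"gripper":[1,1,1,1,1,1,1,1]}';  python3 -c "
from h import *
plan((510.8,-7.8,112,1.95))
"
```

```text
clock: 7.23
tcp_pos: [511.2, -8.1, 114.9]
tcp_rot: [3.139, 0.001, 1.961]
contact_force: [-1.9, 1.4, 14.5]
gripper_width: 0.632
gripper_force: 65.7
t 7.2333 p [511.2  -8.1 114.9] yaw 1.961 F [-1.9  1.4 14.5] Tz [ 0.08  0.53 -0.2 ] w 0.632 gf 65.67803161684424 q1,6 [-0.13 -0.52]
(510.8, -7.8, 112, 1.95) slide [0.0009, -0.0005, 0.0058] turn 0.0018 rows 0.1 0.1
```

```bash
python3 -m crank '{"slide":[[0,0,0.001],[0,0,0.002],[0,0,0.003],[0,0,0.004],[0,0,0.005],[0,0,0.006],[0,0,0.0065],[0,0,0.0065]],"turn":[0.0199,0.0398,0.0597,0.0796,0.0995,0.119,0.119,0.119],"gripper":[1,1,1,1,1,1,1,1]}';  python3 -c "
from h import *
plan((510.8,-7.8,112,1.95))
"
```

```text
clock: 7.9
tcp_pos: [511.1, -8.0, 111.4]
tcp_rot: [3.139, -0.001, 1.214]
contact_force: [-1.9, 1.5, 9.7]
gripper_width: 0.634
gripper_force: 65.2
t 7.9 p [511.1  -8.  111.4] yaw 1.214 F [-1.9  1.5  9.7] Tz [ 0.18  0.27 -0.09] w 0.634 gf 65.16846493352205 q1,6 [-0.13  0.22]
(510.8, -7.8, 112, 1.95) slide [0.0002, -0.0008, -0.0012] turn -0.1172 rows 0.0 5.9
```

```bash
python3 -m crank '{"slide":[[0,0,0],[0,0,0],[0,0,0]],"turn":[0,0,0],"gripper":[-1,-1,-1]}'; python3 -m crank '{"slide":[[0,0,0],[0,0,0],[0,0,0],[0,0,0],[0,0,0],[0,0,0],[0,0,0],[0,0,0],[0,0,0],[0,0,0],[0,0,0],[0,0,0]],"turn":[-0.0199,-0.0398,-0.0597,-0.0796,-0.0995,-0.119,-0.139,-0.159,-0.179,-0.199,-0.219,-0.238],"gripper":[-1,-1,-1,-1,-1,-1,-1,-1,-1,-1,-1,-1]}';  cat >> h.py <<'E'
def top(x=510.9,y=-7.8):
    snap('wrist');im,d,I=load('wrist');P=cloud(I,d);hsv=cv2.cvtColor(im,cv2.COLOR_RGB2HSV)
    m=(hsv[...,0]>100)&(hsv[...,0]<125)&(hsv[...,1]>100)&(d>0)&(np.hypot(P[...,0]-x,P[...,1]-y)<45)&(P[...,2]>105)
    q=P[m];h=np.median(q[:,2]);t=q[abs(q[:,2]-h)<4]
    A=np.c_[t[:,:2]-t[:,:2].mean(0),np.ones(len(t))];s=np.linalg.lstsq(A,t[:,2],rcond=None)[0]
    print('top z',h.round(1),len(q),len(t),'centre',t.mean(0).round(1),cv2.minEnclosingCircle(t[:,:2].astype(np.float32)),'slope',s[:2].round(3))
E
python3 -c "
from h import *
top();plan((510.8,-7.8,112,2.71))
"
```

```text
clock: 8.15
tcp_pos: [510.4, -8.0, 110.5]
tcp_rot: [3.141, -0.0, 1.214]
contact_force: [-0.2, 0.3, -0.3]
gripper_width: 0.999
gripper_force: 0.0
clock: 9.15
tcp_pos: [510.2, -7.9, 110.2]
tcp_rot: [-3.142, 0.0, 2.715]
contact_force: [0.1, -1.0, 0.4]
gripper_width: 1.0
gripper_force: 0.0
top z 143.0 15021 12779 centre [509.6  -6.1 143.1] ((511.6417236328125, -7.110047817230225), 27.98630714416504) slope [ 0.009 -0.016]
t 9.2 p [510.2  -7.9 110.2] yaw 2.725 F [-0.6  0.   0.2] Tz [-0.06 -0.   -0.01] w 0.999 gf 0.0 q1,6 [-0.13 -1.29]
(510.8, -7.8, 112, 2.71) slide [-0.0011, 0.0007, -0.0035] turn 0.0025 rows 0.0 0.1
```

Top at 143 means the origin is 13 mm below the rim, with more than 9 mm reached, so this cap fits. About 4 mm (0.85 rad) remains.

```bash
python3 -m crank '{"slide":[[0.001,0,0],[0.001,0,0],[0.001,0,0],[0.001,0,0],[0.001,0,0]],"turn":[0,0,0,0,0],"gripper":[1,1,1,1,1]}'; python3 -m crank '{"slide":[[0,0,0.001],[0,0,0.002],[0,0,0.003],[0,0,0.004],[0,0,0.005],[0,0,0.006],[0,0,0.007],[0,0,0.007],[0,0,0.007]],"turn":[0.018,0.036,0.054,0.072,0.09,0.108,0.126,0.14,0.14],"gripper":[1,1,1,1,1,1,1,1,1]}';  python3 -c "
from h import *
top();plan((510.8,-7.8,112,2.71))
"
```

```text
clock: 9.62
tcp_pos: [509.7, -7.6, 110.6]
tcp_rot: [3.141, 0.0, 2.705]
contact_force: [-2.2, 0.9, 9.8]
gripper_width: 0.631
gripper_force: 61.0
clock: 10.37
tcp_pos: [510.0, -7.3, 107.0]
tcp_rot: [3.141, -0.0, 1.819]
contact_force: [0.8, 4.7, 5.1]
gripper_width: 0.635
gripper_force: 61.8
top z 139.1 15015 12665 centre [510.3  -6.2 139.2] ((510.9781799316406, -8.863181114196777), 28.550748825073242) slope [-0.002  0.001]
t 10.4167 p [510.1  -7.3 107. ] yaw 1.824 F [0.5 4.9 4.5] Tz [ 0.75 -0.15 -0.08] w 0.635 gf 61.918139787158 q1,6 [-0.13 -0.39]
(510.8, -7.8, 112, 2.71) slide [-0.0013, 0.0011, -0.01] turn -0.1411 rows 0.1 7.1
```

Top at 139.1 is almost home; turn a bit more until it stops.

```bash
python3 -m crank '{"slide":[[0,0,0.001],[0,0,0.002],[0,0,0.002],[0,0,0.002]],"turn":[0.018,0.036,0.054,0.06],"gripper":[1,1,1,1]}';  python3 -c "
from h import *
top();plan()
"
```

```text
clock: 10.75
tcp_pos: [509.9, -8.6, 106.6]
tcp_rot: [3.14, 0.002, 1.443]
contact_force: [-6.1, -11.5, 21.3]
gripper_width: 0.635
gripper_force: 65.7
top z 138.8 15106 12884 centre [511.2  -5.5 138.8] ((510.7342224121094, -8.073195457458496), 28.421361923217773) slope [-0.004 -0.01 ]
t 10.8 p [509.9  -8.7 106.6] yaw 1.444 F [ -5.5 -10.8  22. ] Tz [-1.7   1.23  0.94] w 0.636 gf 65.63573264982551 q1,6 [-0.13 -0.  ]
```

```bash
python3 -m crank '{"slide":[[0,0,0.002],[0,0,0.001],[0,0,-0.001],[0,0,-0.001],[0,0,-0.001],[0,0,-0.001],[0,0,-0.08],[0,0,-0.15],[0,0,-0.15],[0,0,-0.15]],"turn":[0.02,0.025,0.025,0.025,0.025,0.025,0.025,0.025,0.025,0.025],"gripper":[1,1,1,-1,-1,-1,-1,-1,-1,-1]}';  python3 -c "
from h import *
top();plan((611,163,120,2.18))
"
```

```text
clock: 11.63
tcp_pos: [510.7, -7.8, 182.5]
tcp_rot: [3.138, -0.001, 1.294]
contact_force: [-0.7, 0.6, -0.3]
gripper_width: 1.001
gripper_force: 0.0
top z 139.0 6530 5881 centre [511.2  -6.3 139. ] ((511.0253601074219, -7.658565044403076), 27.97206687927246) slope [-0.006 -0.004]
t 11.6833 p [509.8  -7.7 181.2] yaw 1.294 F [-0.6 -0.7 -1. ] Tz [-0.01 -0.02 -0.02] w 1.003 gf 0.0 q1,6 [-0.13  0.14]
(611, 163, 120, 2.18) slide [0.3836, 0.1012, 0.1227] turn -0.141 rows 5.0 7.1
```

The cap is home (top 139.0, level). Next, the cap in the litter.

```bash
python3 -m crank '{"slide":[[0.384,0.101,0.0],[0.384,0.101,0.0],[0.384,0.101,0.05],[0.384,0.101,0.1],[0.384,0.101,0.12],[0.384,0.101,0.12],[0.384,0.101,0.12],[0.384,0.101,0.12],[0.384,0.101,0.12]],"turn":[-0.141,-0.141,-0.141,-0.141,-0.141,-0.141,-0.141,-0.141,-0.141],"gripper":[-1,-1,-1,-1,-1,-1,-1,-1,-1]}';  python3 -c "
from h import *
snap('wrist','w4.png');caps('wrist');plan((611,163,-2,2.18))
im,d,I=load('wrist');P=cloud(I,d)
c=(611,163);r=np.hypot(P[...,0]-c[0],P[...,1]-c[1]);k=(r>34)&(r<72)&(P[...,2]>12)&(d>0)&(P[...,2]<80)
q=P[k];a=np.degrees(np.arctan2(q[:,1]-c[1],q[:,0]-c[0]))//15*15
print(c,[(int(x),int((a==x).sum()),int(q[a==x,2].max()),int(r[k][a==x].min())) for x in np.unique(a)])
"
```

```text
clock: 12.43
tcp_pos: [609.9, 163.1, 119.6]
tcp_rot: [-3.14, -0.001, 2.177]
contact_force: [-0.1, 0.1, 0.6]
gripper_width: 1.002
gripper_force: 0.0
wrist [74. 30.] 4746 [409.8 166.1  31.9] 22.0 35.0 ((406.3141784667969, 168.73049926757812), 28.287221908569336)
wrist [486.  55.] 1651 [639.4 305.3  34.2] 22.0 45.0 ((640.677001953125, 302.97308349609375), 38.48523712158203)
wrist [326. 201.] 4122 [612.  164.1  32.1] 23.0 34.0 ((613.0543823242188, 163.44383239746094), 27.748432159423828)
t 12.4833 p [610.2 163.  120.1] yaw 2.176 F [ 0.1 -0.8  0. ] Tz [ 0.    0.03 -0.  ] w 1.001 gf 0.0 q1,6 [ 0.17 -0.44]
(611, 163, -2, 2.18) slide [-0.001, 0.0017, 0.2442] turn -0.0007 rows 2.9 0.0
(611, 163) [(-180, 1, 12, 34), (-105, 119, 15, 34), (-90, 104, 34, 34), (-75, 193, 37, 35), (-60, 224, 15, 36), (-45, 611, 47, 37), (-30, 316, 52, 54), (-15, 312, 53, 51), (0, 51, 53, 53), (15, 4, 20, 34), (30, 6, 17, 34), (60, 258, 17, 41), (75, 209, 20, 34), (90, 95, 18, 34), (105, 451, 23, 34), (120, 701, 28, 34), (135, 607, 30, 34), (150, 446, 30, 34), (165, 41, 25, 36)]
```

View pics/w4.png

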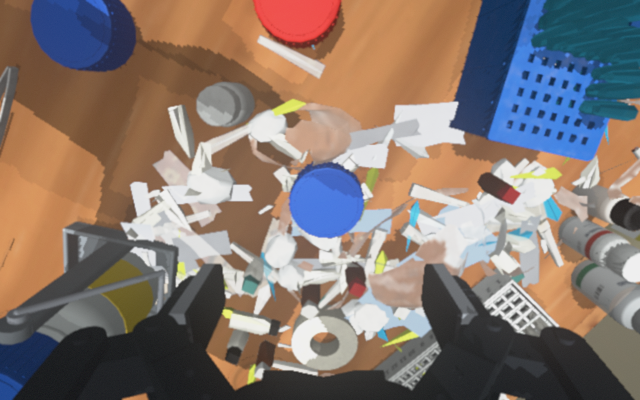

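The picture shows the cap at (326,201) with only flat litter where the fingers land, at (255,205) and (395,210); the small white bottle at (225,103) is clear.

```bash
python3 -m crank '{"slide":[[-0.002,0.0044,0.08],[-0.002,0.0044,0.16],[-0.002,0.0044,0.21],[-0.002,0.0044,0.236],[-0.002,0.0044,0.236],[-0.002,0.0044,0.236],[-0.002,0.0044,0.236],[-0.002,0.0044,0.236],[-0.002,0.0044,0.236]],"turn":[0,0,0,0,0,0,0,0,0],"gripper":[-1,-1,-1,-1,-1,1,1,1,1]}';python3 -m crank '{"slide":[[0,0,0],[0,0,-0.08],[0,0,-0.16],[0,0,-0.24],[0,0,-0.32],[0,0,-0.38],[0,0,-0.38]],"turn":[0,0,0,0,0,0,0],"gripper":[1,1,1,1,1,1,1]}';  python3 -c "
from h import *
plan((405,-275,190,0.9),(480,-275,190,1.57),(480,-275,30,1.57))
"
```

```text
clock: 13.23
tcp_pos: [614.3, 163.9, 5.2]
tcp_rot: [3.139, 0.002, 2.18]
contact_force: [-2.3, -1.8, 13.5]
gripper_width: 0.634
gripper_force: 60.9
clock: 13.82
tcp_pos: [616.2, 164.4, 201.4]
tcp_rot: [3.13, 0.005, 2.18]
contact_force: [0.9, 0.4, 0.1]
gripper_width: 0.628
gripper_force: 63.4
t 13.8167 p [616.2 164.4 201.4] yaw 2.18 F [0.9 0.4 0.1] Tz [-0.02 -0.04 -0.01] w 0.628 gf 63.449167013168335 q1,6 [ 0.17 -0.44]
(405, -275, 190, 0.9) slide [-0.4788, -0.8495, 0.0158] turn 0.2037 rows 11.7 10.2
(480, -275, 190, 1.57) slide [-0.5646, -0.7265, 0.0176] turn 0.0971 rows 11.0 4.9
(480, -275, 30, 1.57) slide [-0.5629, -0.73, 0.3376] turn 0.0971 rows 11.8 4.9
```

```bash
python3 -m crank '{"slide":[[-0.582,-0.713,0.012],[-0.582,-0.713,0.012],[-0.582,-0.713,0.012],[-0.582,-0.713,0.012],[-0.582,-0.713,0.012],[-0.582,-0.713,0.012],[-0.582,-0.713,0.012],[-0.582,-0.713,0.012],[-0.582,-0.713,0.012],[-0.582,-0.713,0.012],[-0.582,-0.713,0.012],[-0.582,-0.713,0.012]],"turn":[0.097,0.097,0.097,0.097,0.097,0.097,0.097,0.097,0.097,0.097,0.097,0.097],"gripper":[1,1,1,1,1,1,1,1,1,1,1,1]}';  python3 -c "
from h import *
snap('scene');im,d,I=load('scene');P=cloud(I,d)
im2,d2,I2=load('scene')
a=P[270:390,290:425];k=(a[...,2]>0)&(a[...,2]<8);q=a[k];print(np.percentile(q,[1,50,99],axis=0).round(1))
plan((490,-279,40,1.57),(490,-279,9,1.57))
"
```

```text
clock: 14.82
tcp_pos: [486.0, -285.4, 188.1]
tcp_rot: [3.139, 0.004, 1.566]
contact_force: [-0.3, -0.2, -1.3]
gripper_width: 0.629
gripper_force: 63.7
[[ 285.9 -431.5    0. ]
 [ 432.  -282.5    2.3]
 [ 624.4  -90.8    6.8]]
t 14.8667 p [ 486.5 -282.8  187.9] yaw 1.566 F [-0.2 -0.1 -0.3] Tz [ 0.02  0.01 -0.01] w 0.63 gf 63.70954155921936 q1,6 [-0.63 -0.63]
(490, -279, 40, 1.57) slide [0.0082, 0.0063, 0.2959] turn -0.0006 rows 3.5 0.0
(490, -279, 9, 1.57) slide [0.0084, 0.0062, 0.3579] turn -0.0006 rows 4.3 0.0
```

```bash
python3 -m crank '{"slide":[[0.004,0.004,0.08],[0.004,0.004,0.16],[0.004,0.004,0.24],[0.004,0.004,0.3],[0.004,0.004,0.33],[0.004,0.004,0.345],[0.004,0.004,0.354],[0.004,0.004,0.354]],"turn":[0,0,0,0,0,0,0,0],"gripper":[1,1,1,1,1,1,1,1]}';  python3 -c "
from h import *
plan((490,-279,9,1.57))
"
```

```text
clock: 15.53
tcp_pos: [489.8, -276.7, 10.1]
tcp_rot: [3.141, 0.0, 1.571]
contact_force: [-0.6, 0.6, 0.4]
gripper_width: 0.626
gripper_force: 63.7
t 15.5333 p [ 489.8 -276.7   10.1] yaw 1.571 F [-0.6  0.6  0.4] Tz [ 0.03  0.02 -0.01] w 0.626 gf 63.71113657951355 q1,6 [-0.62 -0.62]
(490, -279, 9, 1.57) slide [-0.0045, 0.0003, 0.0022] turn 0.0002 rows 0.1 0.0
```

Lower to contact, release, and rise.

```bash
python3 -m crank '{"slide":[[0,0,0.003],[0,0,0.006],[0,0,0.009],[0,0,0.009]],"turn":[0,0,0,0],"gripper":[1,1,1,1]}';  python3 -c "
from h import *
plan()
"; python3 -m crank '{"slide":[[0,0,0],[0,0,0],[0,0,0],[0,0,0],[0,0,-0.08],[0,0,-0.16],[0,0,-0.24],[0,0,-0.32],[0,0,-0.36],[0,0,-0.36]],"turn":[0,0,0,0,0,0,0,0,0,0],"gripper":[-1,-1,-1,-1,-1,-1,-1,-1,-1,-1]}'; python3 -c "
from h import *
snap('wrist');caps('wrist');plan((406,169,150,1.0),(406,169,200,2.0))
im,d,I=load('wrist');P=cloud(I,d);k=(abs(P[...,2]-19)<3)&(d>0)&(np.hypot(P[...,0]-440,P[...,1]+279)<140);print(np.percentile(P[k],[1,99],axis=0).round(1))
"
```

```text
clock: 15.87
tcp_pos: [490.3, -277.4, 8.0]
tcp_rot: [3.139, 0.002, 1.571]
contact_force: [-6.0, 6.0, 38.5]
gripper_width: 0.629
gripper_force: 67.8
t 15.8667 p [ 490.3 -277.4    8. ] yaw 1.571 F [-6.   6.  38.5] Tz [0.98 1.14 0.09] w 0.629 gf 67.78823018074036 q1,6 [-0.62 -0.62]
clock: 16.7
tcp_pos: [491.3, -278.3, 190.1]
tcp_rot: [3.135, 0.004, 1.571]
contact_force: [1.3, -0.9, 0.4]
gripper_width: 1.0
gripper_force: 0.0
wrist [321. 175.] 2677 [ 491.1 -275.8   35. ] 23.0 38.0 ((491.017578125, -276.9895935058594), 27.461153030395508)
t 16.75 p [ 490.3 -277.7  187.6] yaw 1.571 F [-0.6  0.5 -1. ] Tz [-0.03  0.    0.01] w 0.995 gf 0.0 q1,6 [-0.62 -0.62]
(406, 169, 150, 1.0) slide [0.8937, -0.1688, 0.0721] turn 0.0909 rows 10.9 4.6
(406, 169, 200, 2.0) slide [0.8934, -0.1685, -0.0279] turn -0.0683 rows 10.9 3.4
[[ 330.6 -346.2   16.2]
 [ 551.2 -206.6   21.4]]
```

```bash
python3 -m crank '{"slide":[[0.893,-0.168,0],[0.893,-0.168,0],[0.893,-0.168,0],[0.893,-0.168,0],[0.893,-0.168,0],[0.893,-0.168,0],[0.893,-0.168,0],[0.893,-0.168,0],[0.893,-0.168,0],[0.893,-0.168,0],[0.893,-0.168,0.05],[0.893,-0.168,0.1]],"turn":[0,0,0,0,0,0,0,0,0,0,0,0],"gripper":[-1,-1,-1,-1,-1,-1,-1,-1,-1,-1,-1,-1]}'; python3 -m crank '{"slide":[[0,0,0.02],[0,0,0.02],[0,0,0.02]],"turn":[0,0,0],"gripper":[-1,-1,-1]}'; python3 -c "
from h import *
snap('wrist');caps('wrist');plan((406.3,168.7,-1,1.57))
im,d,I=load('wrist');P=cloud(I,d)
c=(406.3,168.7);r=np.hypot(P[...,0]-c[0],P[...,1]-c[1]);k=(r>34)&(r<85)&(P[...,2]>8)&(d>0)&(P[...,2]<80)
q=P[k];a=np.degrees(np.arctan2(q[:,1]-c[1],q[:,0]-c[0]))//15*15
print(c,[(int(x),int((a==x).sum()),int(q[a==x,2].max()),int(r[k][a==x].min())) for x in np.unique(a)])
"
```

```text
clock: 17.75
tcp_pos: [404.5, 174.1, 134.9]
tcp_rot: [3.139, -0.002, 1.574]
contact_force: [0.9, -0.2, -1.0]
gripper_width: 1.001
gripper_force: 0.0
clock: 18.0
tcp_pos: [404.4, 169.3, 124.4]
tcp_rot: [-3.139, 0.001, 1.571]
contact_force: [0.3, 0.3, -0.3]
gripper_width: 0.997
gripper_force: 0.0
wrist [324. 199.] 3785 [405.7 169.3  32.2] 28.0 35.0 ((405.7101135253906, 168.91329956054688), 27.31008529663086)
t 18.05 p [405.2 169.2 125.1] yaw 1.571 F [-0.3 -0.5 -0.3] Tz [0.02 0.   0.02] w 1.0 gf 0.0 q1,6 [0.26 0.26]
(406.3, 168.7, -1, 1.57) slide [-0.001, 0.0025, 0.2522] turn 0.0001 rows 3.0 0.0
(406.3, 168.7) [(-135, 7, 9, 74), (-120, 3, 8, 83), (-30, 31, 22, 74), (-15, 143, 23, 74)]
```

```bash
python3 -m crank '{"slide":[[0,0.001,0.08],[0,0.001,0.16],[0,0.001,0.22],[0,0.001,0.25],[0,0.001,0.25],[0,0.001,0.25],[0,0.001,0.25],[0,0.001,0.25],[0,0.001,0.25]],"turn":[0,0,0,0,0,0,0,0,0],"gripper":[-1,-1,-1,-1,-1,1,1,1,1]}';python3 -m crank '{"slide":[[0,0,0],[0,0,-0.08],[0,0,-0.16],[0,0,-0.24],[0,0,-0.32],[0,0,-0.38],[0,0,-0.38]],"turn":[0,0,0,0,0,0,0],"gripper":[1,1,1,1,1,1,1]}';  python3 -c "
from h import *
plan((391,-278,190,1.57))
"
```

```text
clock: 18.8
tcp_pos: [406.9, 169.6, 2.1]
tcp_rot: [3.138, -0.001, 1.571]
contact_force: [-0.7, -3.0, 16.2]
gripper_width: 0.635
gripper_force: 59.7
clock: 19.38
tcp_pos: [408.4, 170.2, 197.0]
tcp_rot: [3.131, -0.003, 1.571]
contact_force: [0.6, -0.2, 0.0]
gripper_width: 0.631
gripper_force: 64.1
t 19.3833 p [408.4 170.2 197. ] yaw 1.571 F [ 0.6 -0.2  0. ] Tz [-0.01  0.02 -0.02] w 0.631 gf 64.07875244971365 q1,6 [0.26 0.26]
(391, -278, 190, 1.57) slide [-0.8965, -0.0351, 0.011] turn 0.0002 rows 10.8 0.0
```

```bash
python3 -m crank '{"slide":[[-0.896,-0.03,0],[-0.896,-0.03,0],[-0.896,-0.03,0],[-0.896,-0.03,0],[-0.896,-0.03,0],[-0.896,-0.03,0],[-0.896,-0.03,0],[-0.896,-0.03,0],[-0.896,-0.03,0],[-0.896,-0.03,0],[-0.896,-0.03,0],[-0.896,-0.03,0]],"turn":[0,0,0,0,0,0,0,0,0,0,0,0],"gripper":[1,1,1,1,1,1,1,1,1,1,1,1]}'; python3 -m crank '{"slide":[[0,0,0.08],[0,0,0.16],[0,0,0.24],[0,0,0.3],[0,0,0.33],[0,0,0.33]],"turn":[0,0,0,0,0,0],"gripper":[1,1,1,1,1,1]}'; python3 -c "
from h import *
plan((391,-278,8,1.57))
"
```

```text
clock: 20.38
tcp_pos: [391.0, -284.2, 191.4]
tcp_rot: [3.139, 0.004, 1.568]
contact_force: [-0.5, 0.5, 0.5]
gripper_width: 0.631
gripper_force: 64.1
clock: 20.88
tcp_pos: [389.7, -277.5, 23.4]
tcp_rot: [-3.139, -0.002, 1.571]
contact_force: [-0.7, 1.1, 0.7]
gripper_width: 0.637
gripper_force: 64.1
t 20.8833 p [ 389.7 -277.5   23.4] yaw 1.571 F [-0.7  1.1  0.7] Tz [-0.01  0.   -0.  ] w 0.637 gf 64.12488418165594 q1,6 [-0.74 -0.74]
(391, -278, 8, 1.57) slide [-0.0012, 0.0027, 0.0307] turn 0.0001 rows 0.4 0.0
```

```bash
python3 -m crank '{"slide":[[0,0,0.02],[0,0,0.03],[0,0,0.034],[0,0,0.036],[0,0,0.036]],"turn":[0,0,0,0,0],"gripper":[1,1,1,1,1]}';  python3 -c "
from h import *
plan()
"
```

```text
clock: 21.3
tcp_pos: [391.1, -278.7, 7.9]
tcp_rot: [3.141, 0.001, 1.571]
contact_force: [0.6, -0.3, -0.6]
gripper_width: 0.632
gripper_force: 64.1
t 21.3 p [ 391.1 -278.7    7.9] yaw 1.571 F [ 0.6 -0.3 -0.6] Tz [-0.01  0.01 -0.04] w 0.632 gf 64.1266464209184 q1,6 [-0.74 -0.74]
```

```bash
python3 -m crank '{"slide":[[0,0,0.003],[0,0,0.006],[0,0,0.006],[0,0,0.006],[0,0,0.006],[0,0,0.006],[0,0,-0.08],[0,0,-0.16],[0,0,-0.24],[0,0,-0.32],[0,0,-0.36],[0,0,-0.36]],"turn":[0,0,0,0,0,0,0,0,0,0,0,0],"gripper":[1,1,1,-1,-1,-1,-1,-1,-1,-1,-1,-1]}'; python3 -m crank '{"slide":[[0,0,-0.08],[0,0,-0.08],[0,0,-0.08]],"turn":[0,0,0],"gripper":[-1,-1,-1]}'; python3 -c "
from h import *
snap('wrist');caps('wrist');snap('scene','s9.png');im,d,I=load('scene')
P=cloud(I,d);hsv=cv2.cvtColor(im,cv2.COLOR_RGB2HSV)
m=(hsv[...,0]>100)&(hsv[...,0]<125)&(hsv[...,1]>100)&(d>0)&(np.hypot(P[...,0]-511,P[...,1]+8)<35)&(P[...,2]>120);q=P[m];print(len(q),np.percentile(q[:,2],[50,90]),q.mean(0))
plan()
"
```

```text
clock: 22.3
tcp_pos: [392.5, -279.9, 191.6]
tcp_rot: [3.136, 0.005, 1.571]
contact_force: [1.6, -0.8, 0.5]
gripper_width: 1.002
gripper_force: 0.0
clock: 22.55
tcp_pos: [391.4, -279.0, 228.3]
tcp_rot: [3.139, 0.002, 1.571]
contact_force: [-0.6, -0.6, -1.2]
gripper_width: 0.997
gripper_force: 0.0
wrist [418. 167.] 2093 [ 489.9 -276.7   35.2] 31.0 38.0 ((490.1299133300781, -277.6190185546875), 27.329551696777344)
wrist [322. 168.] 2089 [ 392.1 -278.    35.1] 25.0 38.0 ((392.1339111328125, -278.626708984375), 26.724092483520508)
76 [136.32122412 140.4095156 ] [485.48807966  -8.71568516 133.10101573]
t 22.65 p [ 390.5 -278.2  226.4] yaw 1.571 F [ 0.1  1.3 -0.2] Tz [ 0.01 -0.05 -0.01] w 1.001 gf 0.0 q1,6 [-0.74 -0.74]
```

View pics/s9.png

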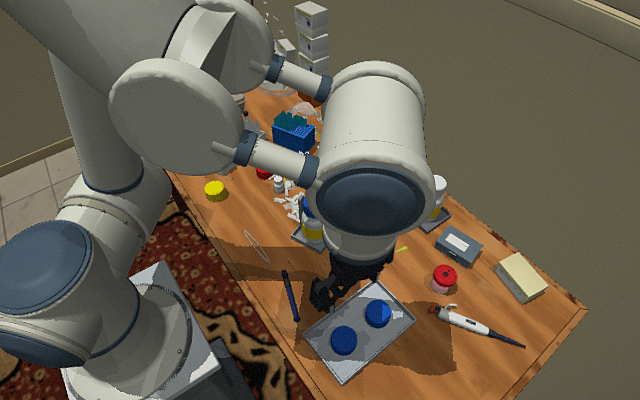

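Both caps lie in the tray at (343,340) and (378,312). The third is home on the bottle (top measured at 139.0 mm), and the robot is clear.

```bash
python3 -c "
from station import finish_job
print(finish_job())"
```

```text
the job is handed in; nothing more can be done
None
```

The first cap tried, the one nearest the stain bottle, fitted and is screwed fully home (top at 139 mm); the other two are in the steel tray, and the job was handed in at about 22.7 s of the 72 s, with no verdict returned.

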